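# Set a shock absorber's adjuster by its clicks

## Robot

A 6-joint arm with a two-finger parallel gripper is mounted at the origin on the work surface. World frame = base frame: x ahead of the robot, y to its left, z up, the work surface at z = 0. Lengths are in mm, angles in rad, forces in N, time in s.
With the tool pointing down it reaches from about 350 to 875 mm from the base axis. Payload 4.2 kg.
Tool frame: the origin (TCP) lies between the finger pads; the fingertips stand 17 mm ahead of it and the grasp point (between the pads) lies 2 mm behind it (nose_length is the distance from the TCP to the fingertips, in mm); z points along the fingers, y is the direction in which the jaws open and shut (so a half turn about z gives the same grasp; the last joint's range is limited). The gripper opens to 85 mm and grips with 20 to 120 N. Pads are 22 mm wide; open, the fingers measure 114 mm over their backs; the gripper's body (76 mm by 85 mm) begins 54 mm behind the grasp point. The pads swing forward as they close: fully open they stand 13 mm farther back than shut.
Start: joints at [1.502, 0.385, 0.008, 0, -1.194, -0.259], TCP at [201.193, 591.71, 248.312] pointing down, gripper open.
Joint ranges: [-3.14, 3.14], [-1.21, 2.06], [-1.07, 1.41], [-3.16, 2.05], [-2.99, -0.16], [-3.1, 3.1]. Speed limits (rad/s): [2.79, 2.79, 3.14, 3.14, 3.14, 3.14].

## Interface

Orientations are given as a unit quaternion [x, y, z, w].
In Python, from bench import * gives the robot as it stands.
- The arm moves only by the tool jog_arm, never from a script. Its argument "increments" is a list of rows, each a list of 4 numbers: the shift along the tool's x, y, z in m, then the turn about the tool's z in degrees. A call has 1 to 10 rows; each row is the pose to reach, as a shift and turn from the pose measured when the call began, along the tool's axes at that moment; what a row does not reach only later rows make up. A row lasts 1/8 s, in which the tool goes at most 62.5 mm and 10.7 degrees, less where a joint would pass 70% of its speed; a pose out of reach is approached as far as the arm can. A call with a gripper value outside its range is refused whole. "hand" is the gripper's target within -1 to 1 (fully open at 1, half-way at 0, shut at -1), set as the call begins (left out, the last holds). The fingers move at their own pace and stop on an object; the grip force is fixed at half the most. Time passes only in rows, so rows that repeat a pose let the fingers close. It gives the time, the measured TCP pose, the force and the opening at its end, in the units of the state.
- read_state(): the state, without advancing time (a new reading comes with each control period).
- get_image(name): name is "scene" or "top"; returns the picture (400x640x3 uint8, red, green, blue); there is no depth.
- calibration(name): a dict with "fx", "fy", "cx", "cy" (pixels), "D" ([k1, k2, p1, p2, k3] as OpenCV has them; the pictures are not rectified), "position" and "rotation" of the camera in the world. Camera axes: x right, y up, looking along -z (the intrinsics and any distortion apply to the point x, -y, -z); pixel columns grow to the right and rows downward; lengths in mm; the calibration is good to about 2 mm. A picture is of the moment at which its call begins. calibration takes no time and is no camera call.
- job_done(): hands the job in, once; it reports no verdict.
The state is a dict: "clock": time; "joints": joint angles; "joint_vel": joint speeds; "joint_efforts": joint torques, N m; "position": TCP position; "ee_rot": TCP orientation; "contact_force": force on the tool from outside, world axes, zero at the start; "wrist_torque": the same for the moment, N m; "gripper_width": finger opening in mm.
Only numpy, scipy, OpenCV 4.12 (cv2) and the standard library are available. Lean on these libraries where they do the work, as an engineer would, in place of code of your own. Each camera call takes 0.05 s, during which the arm holds its last target.

## Task

On the bench a shock absorber stands upright in a clamping block. Turn the adjuster knob on its top clockwise, all the way in, until it comes up gently against its stop (do not force it: the valve seat is easily crushed), then back it off anticlockwise by exactly four clicks, counted by feel after the slack in the worn knob has been taken up. Finally let go of the knob, and leave the other things on the bench where they lie.

Things in the scene. Friction and masses are not known exactly. Their poses are not given: they have to be found in the camera images.
- knob_grip (a point): The dark steel adjuster knob atop the shock absorber. Its upright flat wing, free on both faces to pinch from above: 40 long along this point's x, 13 thick along its y, top 14 above the point, foot 23 below. The point is on the vertical turning axis; its yaw turns with the knob. Clockwise from above is in, to the stop (at most 1.6 rad from the start, at no fixed yaw). A 30 to 40 N grip holds it.
- knob_disc (a point): Centre of the top of the knob's round disc (diameter 43, 8 thick), at the foot of the wing, 23 below knob_grip. Clicks as felt on the knob: leaving a rest, the torque jumps to about 0.25 N m, sinks towards nothing over the next half click, then the valve snaps by itself into its next rest and the knob runs free (0.02 N m) to the next bump. Clicks are 0.26 rad apart, rest to rest.
- damper_top (a point): Centre of the top of the shock absorber's round steel body (diameter 54), about 33 below knob_grip, under the knob. The knob is worn: after reversing, it turns freely, with almost no torque, through a slack that differs each time (0.1 to 0.7 rad) before it takes the valve along. Click one is the first bump after that. The valve stays in its rest when the knob is let go.
- damper_rings (a point): On the shock absorber's axis, top of its two adjusting rings (diameter 68), 40 below damper_top. Below them an aluminium clamping block, 110 x 110, 46 high, fixed to the bench; its sides follow this point's x and y.
- needle (a joint): Travel of the hidden valve needle; moves with the valve, not with the knob. 0 m at the stop, only 0.00025 m more per click out (far less than the noise). At the stop nothing snaps: the torque keeps climbing, 6 N m per rad, past 0.45 N m (more than any click), the value going below 0; 0.5 to 0.6 N m is a gentle stop, beyond about 0.9 N m (-0.00015 m) the seat is crushed.
- socket_chrome: Bystander: a plated round socket, diameter 30, height 34, standing close to the damper block. Origin: centre of its underside.
- socket_black: Bystander: a dark round impact socket, diameter 38, height 52, standing close to the damper block. Origin: centre of its underside.
- collar: Bystander: a dark flat ring, outer diameter 68, height 12, lying close to the damper block. Origin: centre of its underside.
- spanner: Bystander: a flat steel spanner 195 long along its x, 9 thick, lying close to the damper block. Origin: middle of its underside.
- screwdriver: Bystander: a screwdriver lying to the left, near the robot. Origin: middle of its underside, along its x.
- slide_bar: Bystander: a plated T-bar, 220 long along its x, 21 thick, lying far to the left. Origin: middle of its underside.
- swivel_joint: Bystander: a short steel swivel joint, 85 long along its x, 26 thick, lying to the right. Origin: middle of its underside.
Things that resemble listed ones, but are neither listed nor needed, are in the scene too. What is shaped like the part that bears knob_grip but purple or turquoise is not meant.

How it is judged (in metres and radians):
On the way:
1. the knob has been turned in until the valve is against its stop (value of joint needle below 2e-05 m), for 0.2 s.
At the end, for the whole second after the job is handed in: After having been at its stop, the valve rests in the fourth click out from it (needle travel 1.0 mm, within 0.08 mm, or 0.3 of a click), at rest, with the knob released (value of joint needle between 0.00092 and 0.00108 m and velocity of joint needle between -0.0003 and 0.0003 m/s); the robot touches nothing.
It fails at once if the valve seat is crushed by forcing the knob at its stop (needle pressed more than 0.15 mm into the seat, about 0.9 N m) (value of joint needle below -0.00015 m).
It fails at once if one of the other things on the bench is moved by more than 30 mm (distance of any of socket_chrome, socket_black, collar, spanner, screwdriver, slide_bar, swivel_joint from where it was at the start of the episode above 0.03 m).
It also fails if it takes over 70 s, if anything falls off the work surface, if the arm or the gripper's body presses on something with over 40 N, if the wrist force passes 120 N, or if a joint passes its speed limit or range.

## Working session

There is one attempt and no reset: what is moved stays moved. The work goes in short steps, Python scripts to look and compute and a tool call to move; the robot and the scene stay as the last step left them, time stands still between calls to the robot, and variables do not carry over. Pictures are saved under pics/ and viewed, and the job is handed in when it is done.

Besides the shell and the picture viewer there is one more tool, called as name([rows], argument=value, ...), one row to a line, values as JSON. jog_arm: Moves the arm, as the interface text tells. Its arguments: {"type":"object","properties":{"increments":{"type":"array"},"hand":{"type":"number"}},"required":["increments"]}

```bash
mkdir -p pics; ls
python3 - <<'E'
from bench import *
import cv2
for n in ("scene","top"):
    im=get_image(n); cv2.imwrite(f"pics/{n}0.png",im[:,:,::-1])
    print(n,calibration(n))
print(read_state())
E
```

```text
pics
scene {'fx': 467.8673413692539, 'fy': 467.8673413692539, 'cx': 320.54668475673566, 'cy': 199.83837394767406, 'D': array([-0.06270527,  0.        ,  0.        ,  0.        ,  0.        ]), 'position': array([1163.40802895, -370.76845768, 1063.88957714]), 'rotation': array([0.2711206 , 0.17562105, 0.49186415, 0.80852986])}
top {'fx': 443.96833931300665, 'fy': 443.96833931300665, 'cx': 322.839761247867, 'cy': 202.18995995397063, 'D': array([-0.12082558,  0.        ,  0.        ,  0.        ,  0.        ]), 'position': array([ 348.70291812,  -23.90470445, 1157.27162555]), 'rotation': array([ 0.0531985 , -0.05185501, -0.70436581,  0.70593894])}
{'clock': 0.1, 'joints': array([ 1.50159799e+00,  3.85497743e-01,  6.79234388e-03, -4.01037844e-04,
       -1.19398823e+00, -2.58599621e-01]), 'joint_vel': array([ 1.08072551e-03, -6.81652593e-04,  3.63133026e-03,  2.13532772e-03,
       -1.25262230e-03, -5.50427922e-05]), 'joint_efforts': array([-5.72627941e-04, -3.93325317e+01,  1.88927150e+01,  4.19795930e+00,
       -2.64568771e-03,  6.35161385e-06]), 'position': array([201.05971083, 591.28381892, 247.33673782]), 'ee_rot': array([ 9.86586071e-01, -1.63239055e-01, -9.58425970e-05,  9.62022726e-04]), 'contact_force': array([ 0.15674073, -0.06472724, -0.7538475 ]), 'wrist_torque': array([-0.01120917, -0.01242325,  0.02272187]), 'gripper_width': 85.42563343516528}
```

View pics/scene0.png

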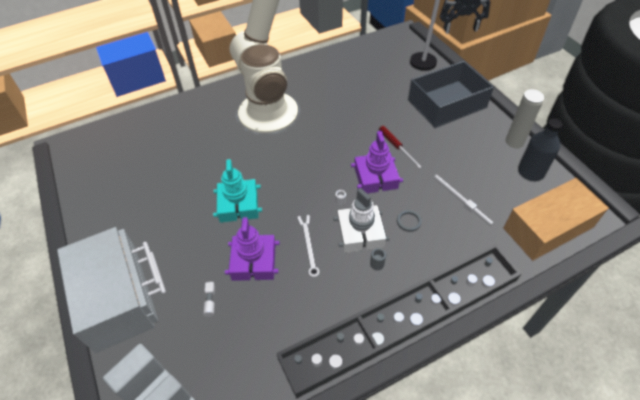

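View pics/top0.png

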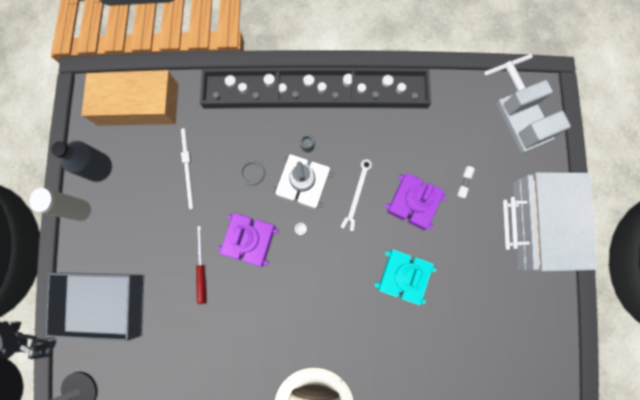

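The real damper is the one with the aluminium block, at about (302,180) in top and (362,215) in scene. The purple and turquoise ones are decoys. I'll zoom in on it.

Run:
```python
import cv2,numpy as np
a=cv2.imread('pics/scene0.png')[170:270,310:410]
b=cv2.imread('pics/top0.png')[135:235,250:350]
o=np.hstack([cv2.resize(a,(400,400),interpolation=cv2.INTER_CUBIC),cv2.resize(b,(400,400),interpolation=cv2.INTER_CUBIC)])
cv2.imwrite('pics/zoom0.png',o)
```

```text
(no output)
```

View pics/zoom0.png

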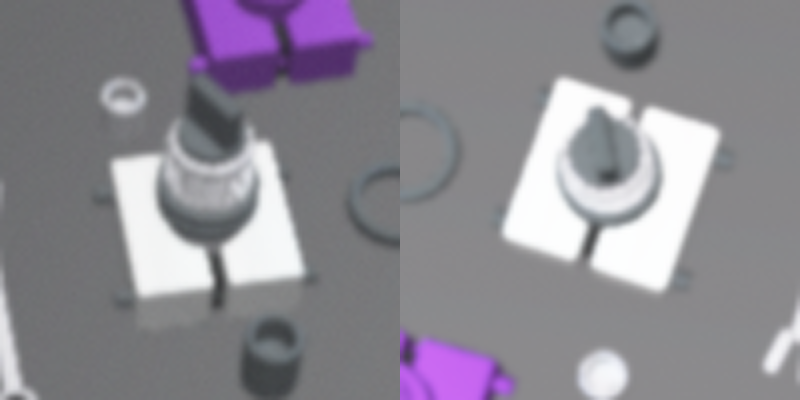

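```bash
cat > h.py <<'E'
from bench import *
import cv2,numpy as np
from scipy.spatial.transform import Rotation as R
F=np.diag([1,-1,-1.])
def cam(n):
    c=calibration(n);K=np.array([[c['fx'],0,c['cx']],[0,c['fy'],c['cy']],[0,0,1.]])
    Rc=F@R.from_quat(c['rotation']).as_matrix().T
    return K,np.array(c['D']),Rc,np.array(c['position'])
def proj(n,P):
    K,D,Rc,p=cam(n); P=np.atleast_2d(P).astype(float)
    return cv2.projectPoints(P,cv2.Rodrigues(Rc)[0],-Rc@p,K,D)[0][:,0]
def ray(n,uv):
    K,D,Rc,p=cam(n)
    x=cv2.undistortPoints(np.array([[uv]],float),K,D)[0,0]
    d=Rc.T@np.array([x[0],x[1],1]);return p,d/np.linalg.norm(d)
def atz(n,uv,z):
    p,d=ray(n,uv);return p+d*(z-p[2])/d[2]
E
python3 - <<'E'
from h import *
cs=[(290,154.5),(330,167),(316.25,208),(275.5,194.5)]
P=np.array([atz('top',c,46) for c in cs]);print(P.round(1),P.mean(0))
for i in range(4): d=P[(i+1)%4]-P[i];print(np.hypot(*d[:2]),np.degrees(np.arctan2(d[1],d[0])))
cs=[(310+110/4,170+158/4),(310+270/4,170+140/4),(310+305/4,170+275/4),(310+137/4,170+297/4)]
P=np.array([atz('scene',c,46) for c in cs]);print(P.round(1),P.mean(0))
for n,f in(('scene','scene0'),('top','top0')):
    im=cv2.imread(f'pics/{f}.png')
    x,y=(340,180) if n=='scene' else (282,150)
    c=cv2.resize(im[y:y+60,x:x+50],None,fx=10,fy=10,interpolation=cv2.INTER_CUBIC)
    c=np.clip(255*(c/255.)**0.6*1.0,0,255).astype(np.uint8)
    globals()[n]=c
cv2.imwrite('pics/z1.png',np.hstack([cv2.resize(scene,(400,480)),cv2.resize(top,(400,480))]))
E
```

```text
[[639.3  63.4  46. ]
 [606.4 -39.7  46. ]
 [500.3  -5.   46. ]
 [534.7  98.8  46. ]] [570.18856417  29.35968405  46.        ]
108.21786854216194 -107.69587340664691
111.67100513349817 161.8688592462066
109.30498472231442 71.66376798195179
110.46301339816412 -18.696279947458542
[[505.8  -3.5  46. ]
 [543.1 100.   46. ]
 [647.1  63.3  46. ]
 [611.3 -40.7  46. ]] [576.8398507   29.79634436  46.        ]
```

View pics/z1.png

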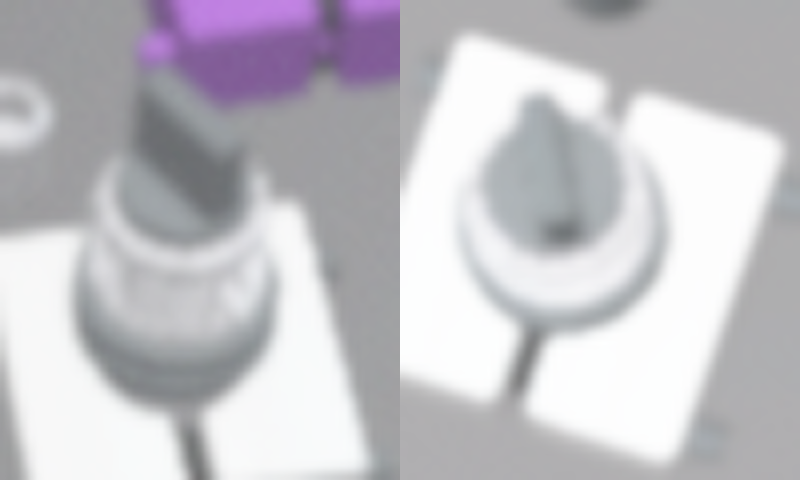

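```bash
cat > ov.py <<'E'
from h import *
import sys
def overlay(x,y,H,yaw,files,out,s=12):
    t=np.linspace(0,2*np.pi,60);res=[]
    for n,f,(x0,y0) in files:
        im=cv2.imread(f)[y0:y0+50,x0:x0+33]
        c=cv2.resize(im,None,fx=s,fy=s,interpolation=cv2.INTER_CUBIC)
        def pl(P,col,closed=True):
            q=((proj(n,P)-[x0,y0]+.5)*s).astype(int);cv2.polylines(c,[q],closed,col,1)
        for r,z,col in((21.5,H-23,(0,255,0)),(27,H-33,(0,0,255)),(34,H-73,(255,0,0)),(34,H-90,(255,0,255))):
            pl(np.c_[x+r*np.cos(t),y+r*np.sin(t),0*t+z],col)
        cs,sn=np.cos(yaw),np.sin(yaw)
        for z in(H+14,H-23):
            pl([[x+cs*a-sn*b,y+sn*a+cs*b,z] for a,b in((20,6.5),(20,-6.5),(-20,-6.5),(-20,6.5))],(0,255,255))
        res.append(c)
    cv2.imwrite(out,np.hstack(res))
E
python3 - <<'E'
from ov import *
def tri(a,b):
    p,d=ray('scene',a);q,e=ray('top',b)
    A=np.c_[d,-e];s=np.linalg.lstsq(A,q-p,rcond=None)[0]
    P=p+d*s[0];Q=q+e*s[1];return (P+Q)/2,np.linalg.norm(P-Q)
print(tri((364.4,193),(301,170.6)))
M=tri((364.4,193),(301,170.6))[0]
a=atz('scene',(358.1,188.5),M[2]);b=atz('scene',(370.6,197.5),M[2]);print(a,b)
a2=atz('top',(299.5,161.9),M[2]);b2=atz('top',(302.6,179.4),M[2]);print(a2,b2)
print(np.arctan2(*(a-b)[1::-1]),np.arctan2(*(a2-b2)[1::-1]))
yaw=np.arctan2(*(a2-b2)[1::-1])
overlay(574,29.5,M[2]-14,yaw,[('scene','pics/scene0.png',(347,180)),('top','pics/top0.png',(286,150))],'pics/o1.png')
E
```

```text
(array([570.77533319,  30.92671397, 169.00580388]), np.float64(6.296575787752648))
[552.32352963  27.41700981 169.00580388] [590.81105491  40.20340957 169.00580388]
[589.73776272  31.7083452  169.00580388] [548.96228737  24.21658161 169.00580388]
-2.820842699454624 0.18170554369334738
```

View pics/o1.png

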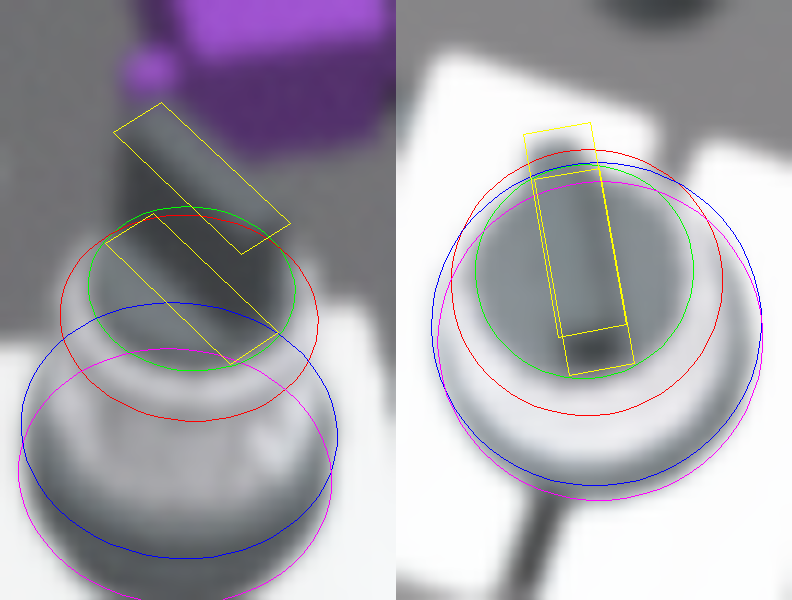

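Run:
```python
from ov import *
fs=[('scene','pics/scene0.png',(347,180)),('top','pics/top0.png',(286,150))]
overlay(572,30,151,.2,fs,'pics/o2.png')
overlay(573,30,147,.25,fs,'pics/o3.png')
```

```text
(no output)
```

View pics/o2.png

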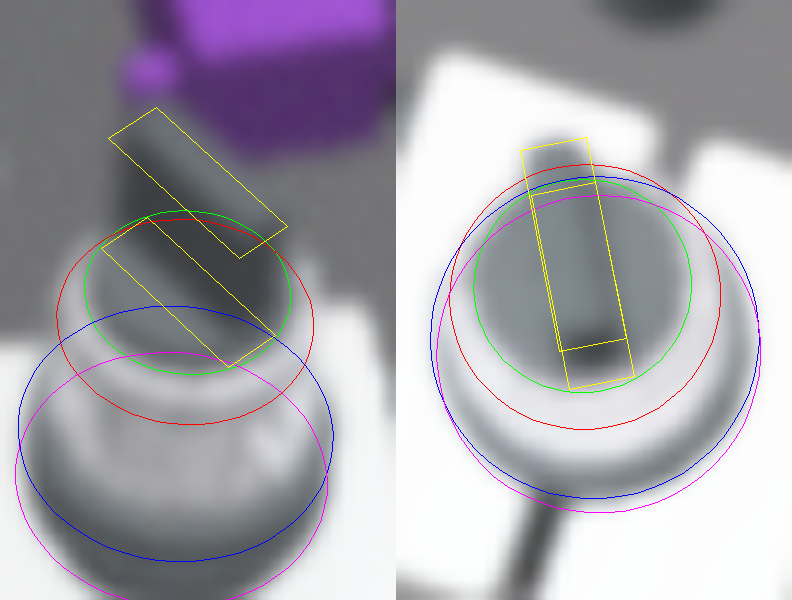

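View pics/o3.png

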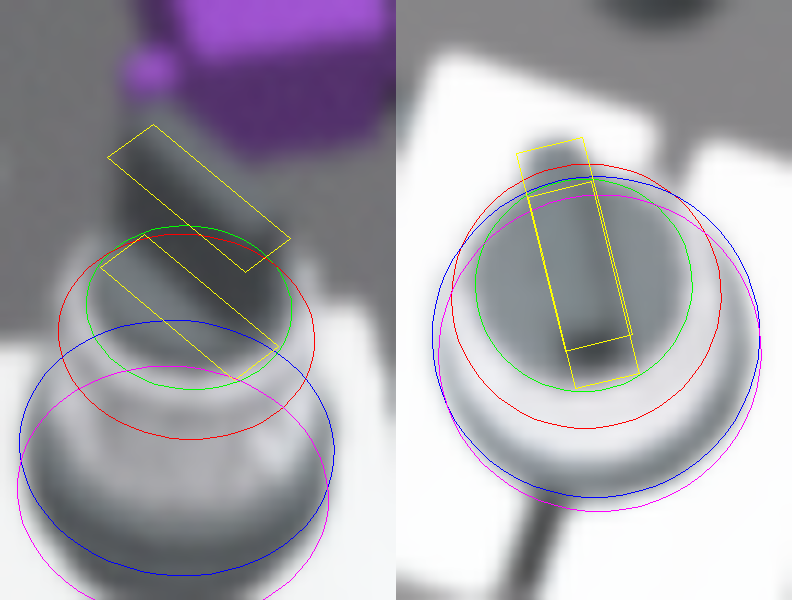

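```bash
cat > go.py <<'E'
from h import *
def plan(x,y,z,yaw):
    s=read_state();T=R.from_quat(s['ee_rot']).as_matrix()
    d=T.T@(np.array([x,y,z])-s['position'])
    cur=np.arctan2(T[1,0],T[0,0]);
    print('shift m',(d/1000).round(4),'turn deg',-np.degrees((yaw-cur+np.pi)%(2*np.pi)-np.pi).round(2),'z axis',T[:,2].round(4))
    print('clk',s['clock'],'pos',s['position'].round(1),'yaw',round(cur,4),'j',s['joints'].round(3),'F',s['contact_force'].round(2),'M',s['wrist_torque'].round(3),'w',round(s['gripper_width'],1))
if __name__=='__main__':
    import sys; plan(*map(float,sys.argv[1:]))
E
python3 go.py 573 30 235 .2
```

```text
shift m [0.5329 0.4115 0.0132] turn deg -30.25 z axis [-5.0e-04 -1.9e-03 -1.0e+00]
clk 0.1 pos [201.1 591.3 247.3] yaw -0.3279 j [ 1.502  0.385  0.007 -0.    -1.194 -0.259] F [ 0.16 -0.06 -0.75] M [-0.011 -0.012  0.023] w 85.4
```

jog_arm([
  [0.053, 0.041, 0.001, -3],
  [0.107, 0.082, 0.002, -6],
  [0.16, 0.123, 0.003, -9],
  [0.213, 0.165, 0.004, -12],
  [0.266, 0.206, 0.005, -15],
  [0.32, 0.247, 0.006, -18],
  [0.373, 0.288, 0.008, -21],
  [0.426, 0.329, 0.01, -24],
  [0.48, 0.37, 0.012, -27],
  [0.533, 0.4115, 0.013, -30],
], hand=0)

```text
clock: 1.35
position: [546.9, 68.9, 235.8]
ee_rot: [0.995, 0.099, -0.001, 0.001]
contact_force: [0.9, -0.1, 0.6]
gripper_width: 42.7
```

```bash
python3 go.py 573 30 210 .2
```

```text
shift m [0.018  0.0432 0.0259] turn deg -0.15 z axis [-9.0e-04 -1.9e-03 -1.0e+00]
clk 1.35 pos [546.9  68.9 235.8] yaw 0.1974 j [ 4.200e-01  2.700e-01 -1.940e-01  1.000e-03 -1.108e+00  1.347e+00] F [ 0.85 -0.13  0.63] M [ 0.111 -0.105 -0.04 ] w 42.7
```

jog_arm([
  [0.018, 0.043, 0.01, 0],
  [0.018, 0.043, 0.026, 0],
  [0.018, 0.043, 0.026, 0],
  [0.018, 0.043, 0.026, 0],
])

```text
clock: 1.85
position: [572.7, 31.2, 210.2]
ee_rot: [0.995, 0.099, -0.0, 0.001]
contact_force: [-0.7, 1.1, -0.5]
gripper_width: 42.7
```

```bash
python3 go.py 573 30 154 .2
python3 - <<'E'
from h import *
o=[]
for n,(x,y) in(('scene',(330,150)),('top',(270,140))):
    im=get_image(n)[:,:,::-1]; cv2.imwrite(f'pics/{n}1.png',im)
    o.append(cv2.resize(im[y:y+80,x:x+66],None,fx=6,fy=6,interpolation=cv2.INTER_CUBIC))
cv2.imwrite('pics/p1.png',np.hstack(o))
E
```

```text
shift m [0.0002 0.0011 0.0562] turn deg -0.05 z axis [-7.e-04 -2.e-03 -1.e+00]
clk 1.85 pos [572.7  31.2 210.2] yaw 0.1992 j [ 0.338  0.328 -0.179  0.002 -1.065  1.432] F [-0.69  1.14 -0.53] M [-0.031  0.01  -0.045] w 42.7
```

View pics/p1.png

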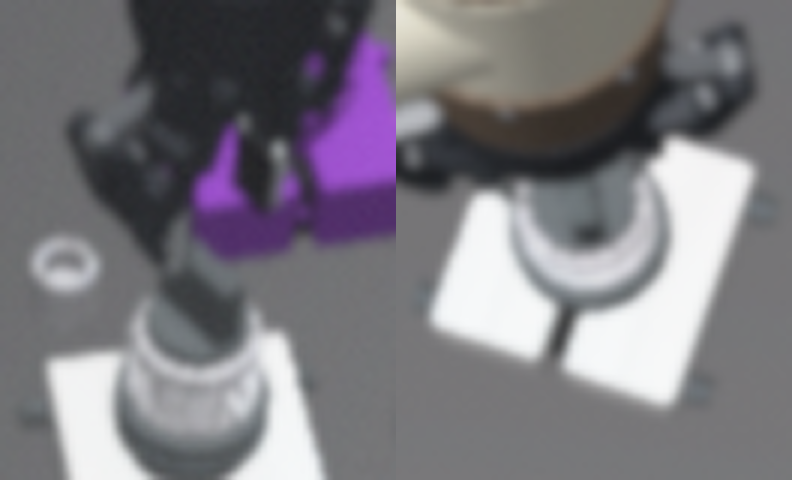

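jog_arm([
  [0, 0.001, 0.012, 0],
  [0, 0.001, 0.025, 0],
  [0, 0.001, 0.038, 0],
  [0, 0.001, 0.048, 0],
  [0, 0.001, 0.054, 0],
  [0, 0.001, 0.054, 0],
  [0, 0.001, 0.054, 0],
])

```text
clock: 2.82
position: [573.5, 30.3, 157.2]
ee_rot: [0.995, 0.1, 0.001, 0.001]
contact_force: [-0.6, 0.5, 0.4]
gripper_width: 42.2
```

```bash
python3 go.py 573 30 154 .2
python3 - <<'E'
from h import *
o=[]
for n,(x,y) in(('scene',(330,150)),('top',(270,140))):
    im=get_image(n)[:,:,::-1]; cv2.imwrite(f'pics/{n}2.png',im)
    o.append(cv2.resize(im[y:y+80,x:x+66],None,fx=6,fy=6,interpolation=cv2.INTER_CUBIC))
cv2.imwrite('pics/p2.png',np.hstack(o))
E
```

```text
shift m [-0.0005  0.0002  0.0032] turn deg -0.02 z axis [ 0.0014 -0.0014 -1.    ]
clk 2.825 pos [573.5  30.3 157.2] yaw 0.1996 j [ 0.336  0.38  -0.247  0.002 -0.943  1.433] F [-0.64  0.53  0.4 ] M [ 0.018 -0.024 -0.041] w 42.2
```

View pics/p2.png

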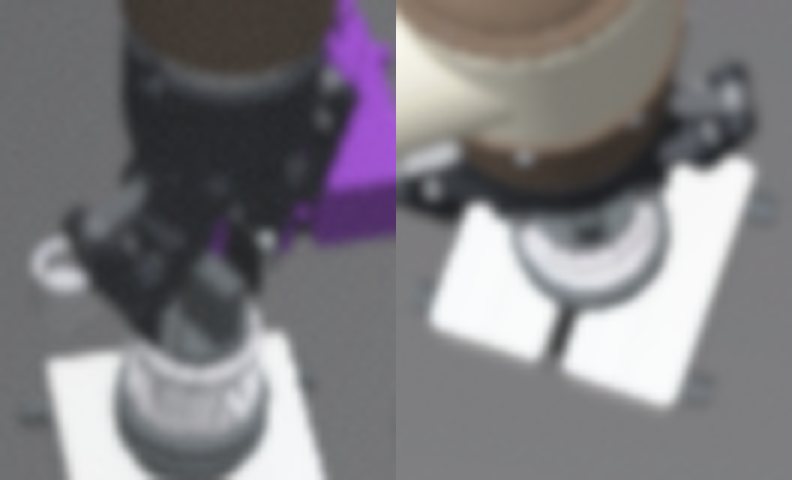

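jog_arm([
  [-0.0005, 0, 0.001, 0],
  [-0.0005, 0, 0.001, 0],
  [-0.0005, 0, 0.001, 0],
  [-0.0005, 0, 0.001, 0],
], hand=-0.6)

```text
clock: 3.42
position: [573.0, 30.3, 156.3]
ee_rot: [0.995, 0.1, 0.001, 0.001]
contact_force: [0.4, 0.5, -0.3]
gripper_width: 16.6
```

```bash
python3 go.py 573 30 154 .2
```

```text
shift m [-0.      0.0002  0.0023] turn deg -0.03 z axis [ 0.0017 -0.0012 -1.    ]
clk 3.425 pos [573.   30.3 156.3] yaw 0.1995 j [ 0.336  0.38  -0.25   0.002 -0.94   1.433] F [ 0.38  0.51 -0.26] M [0.008 0.074 0.01 ] w 16.6
```

jog_arm([
  [0, 0, 0.001, 0],
  [0, 0, 0.001, 0],
  [0, 0, 0.001, 0],
  [0, 0, 0.001, 0],
], hand=-1)

```text
clock: 3.92
position: [573.2, 30.2, 156.2]
ee_rot: [0.995, 0.1, 0.001, 0.001]
contact_force: [-1.5, -0.5, 5.1]
gripper_width: 12.2
```

```bash
cat > st.py <<'E'
from bench import *
import numpy as np,json,time
from scipy.spatial.transform import Rotation as R
s=read_state();T=R.from_quat(s['ee_rot']).as_matrix()
y=np.degrees(np.arctan2(T[1,0],T[0,0]))
l='clk %.2f yaw %.2f pos %s F %s M %s w %.1f e6 %.3f j6 %.3f'%(s['clock'],y,s['position'].round(1),s['contact_force'].round(1),s['wrist_torque'].round(3),s['gripper_width'],s['joint_efforts'][5],s['joints'][5])
print(l);open('log.txt','a').write(l+'\n')
E
python3 st.py
```

```text
clk 3.92 yaw 11.45 pos [573.2  30.2 156.2] F [-1.5 -0.5  5.1] M [0.115 0.544 0.001] w 12.2 e6 -0.000 j6 1.433
```

jog_arm([
  [0, 0, 0, 2],
  [0, 0, 0, 3],
  [0, 0, 0, 3],
])

```text
clock: 4.3
position: [573.2, 30.2, 156.3]
ee_rot: [0.997, 0.074, 0.001, 0.001]
contact_force: [-1.7, 1.0, 3.0]
gripper_width: 12.3
```

```bash
python3 st.py
```

```text
clk 4.30 yaw 8.46 pos [573.2  30.2 156.3] F [-1.7  1.   3. ] M [0.015 0.422 0.165] w 12.3 e6 -0.189 j6 1.381
```

jog_arm([
  [0, 0, 0, 2],
  [0, 0, 0, 3],
  [0, 0, 0, 3],
])

```text
clock: 4.68
position: [573.2, 30.2, 156.3]
ee_rot: [0.999, 0.047, 0.001, 0.001]
contact_force: [-0.7, -0.3, 3.8]
gripper_width: 12.0
```

```bash
python3 st.py
```

```text
clk 4.67 yaw 5.43 pos [573.2  30.2 156.3] F [-0.7 -0.3  3.8] M [0.012 0.32  0.123] w 12.0 e6 -0.124 j6 1.328
```

jog_arm([
  [0, 0, 0, 2],
  [0, 0, 0, 3],
  [0, 0, 0, 3],
])

```text
clock: 5.05
position: [573.2, 30.2, 156.3]
ee_rot: [1.0, 0.021, 0.001, 0.001]
contact_force: [-0.7, -0.7, 3.1]
gripper_width: 12.3
```

```bash
python3 st.py
```

```text
clk 5.05 yaw 2.40 pos [573.2  30.2 156.3] F [-0.7 -0.7  3.1] M [-0.026  0.357 -0.023] w 12.3 e6 -0.021 j6 1.275
```

jog_arm([
  [0, 0, 0, 2],
  [0, 0, 0, 3],
  [0, 0, 0, 3],
])

```text
clock: 5.42
position: [573.1, 30.2, 156.3]
ee_rot: [1.0, -0.005, 0.001, 0.001]
contact_force: [-0.5, -1.0, 3.2]
gripper_width: 12.3
```

```bash
python3 st.py
```

```text
clk 5.42 yaw -0.61 pos [573.1  30.2 156.3] F [-0.5 -1.   3.2] M [ 0.007  0.385 -0.088] w 12.3 e6 -0.022 j6 1.223
```

jog_arm([
  [0, 0, 0, 2],
  [0, 0, 0, 3],
  [0, 0, 0, 3],
])

```text
clock: 5.8
position: [573.1, 30.2, 156.3]
ee_rot: [0.999, -0.032, 0.001, 0.001]
contact_force: [-0.9, 0.5, 2.6]
gripper_width: 12.3
```

```bash
python3 st.py
```

```text
clk 5.80 yaw -3.63 pos [573.1  30.2 156.3] F [-0.9  0.5  2.6] M [-0.074  0.431 -0.017] w 12.3 e6 -0.021 j6 1.170
```

jog_arm([
  [0, 0, 0, 2],
  [0, 0, 0, 3],
  [0, 0, 0, 3],
])

```text
clock: 6.18
position: [573.1, 30.1, 156.3]
ee_rot: [0.998, -0.058, 0.001, 0.001]
contact_force: [-0.8, -0.8, 3.0]
gripper_width: 12.8
```

```bash
python3 st.py
```

```text
clk 6.17 yaw -6.63 pos [573.1  30.1 156.3] F [-0.8 -0.8  3. ] M [-0.079  0.372  0.18 ] w 12.8 e6 -0.194 j6 1.118
```

jog_arm([
  [0, 0, 0, 2],
  [0, 0, 0, 3],
  [0, 0, 0, 3],
])

```text
clock: 6.55
position: [573.2, 30.1, 156.3]
ee_rot: [0.996, -0.084, 0.001, 0.001]
contact_force: [0.3, 0.2, 2.2]
gripper_width: 12.3
```

```bash
python3 st.py
```

```text
clk 6.55 yaw -9.66 pos [573.2  30.1 156.3] F [0.3 0.2 2.2] M [-0.131  0.367  0.159] w 12.3 e6 -0.120 j6 1.065
```

jog_arm([
  [0, 0, 0, 2],
  [0, 0, 0, 3],
  [0, 0, 0, 3],
])

```text
clock: 6.92
position: [573.2, 30.1, 156.3]
ee_rot: [0.994, -0.111, 0.001, 0.001]
contact_force: [-0.7, -0.9, 3.2]
gripper_width: 12.0
```

```bash
python3 st.py
```

```text
clk 6.92 yaw -12.69 pos [573.2  30.1 156.3] F [-0.7 -0.9  3.2] M [-0.173  0.349  0.019] w 12.0 e6 -0.022 j6 1.012
```

jog_arm([
  [0, 0, 0, 2],
  [0, 0, 0, 3],
  [0, 0, 0, 3],
])

```text
clock: 7.3
position: [573.1, 30.1, 156.3]
ee_rot: [0.991, -0.137, 0.001, 0.001]
contact_force: [-1.3, 0.0, 3.4]
gripper_width: 12.7
```

```bash
python3 st.py
```

```text
clk 7.30 yaw -15.71 pos [573.1  30.1 156.3] F [-1.3  0.   3.4] M [-0.148  0.388  0.002] w 12.7 e6 -0.022 j6 0.959
```

jog_arm([
  [0, 0, 0, 2],
  [0, 0, 0, 3],
  [0, 0, 0, 3],
])

```text
clock: 7.68
position: [573.1, 30.1, 156.3]
ee_rot: [0.987, -0.163, 0.001, 0.001]
contact_force: [-1.2, -0.9, 2.9]
gripper_width: 12.3
```

```bash
python3 st.py
```

```text
clk 7.67 yaw -18.72 pos [573.1  30.1 156.3] F [-1.2 -0.9  2.9] M [-0.171  0.372 -0.036] w 12.3 e6 -0.021 j6 0.907
```

jog_arm([
  [0, 0, 0, 2],
  [0, 0, 0, 3],
  [0, 0, 0, 3],
])

```text
clock: 8.05
position: [573.1, 30.1, 156.3]
ee_rot: [0.982, -0.188, 0.001, 0.001]
contact_force: [-0.1, 0.1, 1.9]
gripper_width: 12.7
```

```bash
python3 st.py
```

```text
clk 8.05 yaw -21.71 pos [573.1  30.1 156.3] F [-0.1  0.1  1.9] M [-0.251  0.431  0.202] w 12.7 e6 -0.299 j6 0.855
```

jog_arm([
  [0, 0, 0, 1],
  [0, 0, 0, 1.5],
  [0, 0, 0, 1.5],
])

```text
clock: 8.43
position: [573.1, 30.1, 156.3]
ee_rot: [0.98, -0.201, 0.001, 0.001]
contact_force: [-0.7, -1.3, 3.2]
gripper_width: 12.9
```

```bash
python3 st.py
```

```text
clk 8.43 yaw -23.19 pos [573.1  30.1 156.3] F [-0.7 -1.3  3.2] M [-0.258  0.469  0.35 ] w 12.9 e6 -0.413 j6 0.828
```

jog_arm([
  [0, 0, 0, 1],
  [0, 0, 0, 1.5],
  [0, 0, 0, 1.5],
])

```text
clock: 8.8
position: [573.1, 30.1, 156.3]
ee_rot: [0.977, -0.214, 0.001, 0.001]
contact_force: [-2.2, -1.4, 2.7]
gripper_width: 12.0
```

```bash
python3 st.py
```

```text
clk 8.80 yaw -24.68 pos [573.1  30.1 156.3] F [-2.2 -1.4  2.7] M [-0.254  0.436  0.518] w 12.0 e6 -0.540 j6 0.802
```

jog_arm([
  [0, 0, 0, 0],
  [0, 0, 0, 0],
  [0, 0, 0, 0],
])

```text
clock: 9.18
position: [573.1, 30.0, 156.3]
ee_rot: [0.977, -0.214, 0.001, 0.001]
contact_force: [-1.3, -1.7, 3.2]
gripper_width: 12.2
```

```bash
python3 st.py
```

```text
clk 9.18 yaw -24.68 pos [573.1  30.  156.3] F [-1.3 -1.7  3.2] M [-0.235  0.373  0.564] w 12.2 e6 -0.539 j6 0.802
```

jog_arm([
  [0, 0, 0, -2],
  [0, 0, 0, -3],
  [0, 0, 0, -3],
])

```text
clock: 9.55
position: [573.1, 30.1, 156.3]
ee_rot: [0.982, -0.188, 0.001, 0.001]
contact_force: [-1.8, -0.7, 2.9]
gripper_width: 12.1
```

```bash
python3 st.py
```

```text
clk 9.55 yaw -21.69 pos [573.1  30.1 156.3] F [-1.8 -0.7  2.9] M [-0.206  0.372  0.29 ] w 12.1 e6 -0.260 j6 0.855
```

jog_arm([
  [0, 0, 0, -2],
  [0, 0, 0, -3],
  [0, 0, 0, -3],
])

```text
clock: 9.93
position: [573.1, 30.1, 156.2]
ee_rot: [0.987, -0.163, 0.001, 0.001]
contact_force: [-0.7, -0.2, 2.5]
gripper_width: 12.5
```

```bash
python3 st.py
```

```text
clk 9.93 yaw -18.72 pos [573.1  30.1 156.2] F [-0.7 -0.2  2.5] M [-0.116  0.328  0.053] w 12.5 e6 0.018 j6 0.907
```

jog_arm([
  [0, 0, 0, -2],
  [0, 0, 0, -3],
  [0, 0, 0, -3],
])

```text
clock: 10.3
position: [573.1, 30.1, 156.3]
ee_rot: [0.991, -0.137, 0.001, 0.001]
contact_force: [-0.6, -0.6, 2.9]
gripper_width: 12.3
```

```bash
python3 st.py
```

```text
clk 10.30 yaw -15.70 pos [573.1  30.1 156.3] F [-0.6 -0.6  2.9] M [-0.051  0.348 -0.016] w 12.3 e6 0.020 j6 0.959
```

jog_arm([
  [0, 0, 0, -2],
  [0, 0, 0, -3],
  [0, 0, 0, -3],
])

```text
clock: 10.68
position: [573.1, 30.1, 156.3]
ee_rot: [0.994, -0.111, 0.001, 0.001]
contact_force: [-1.2, -0.0, 2.9]
gripper_width: 12.4
```

```bash
python3 st.py
```

```text
clk 10.68 yaw -12.69 pos [573.1  30.1 156.3] F [-1.2 -0.   2.9] M [-0.062  0.413  0.012] w 12.4 e6 0.021 j6 1.012
```

jog_arm([
  [0, 0, 0, -2],
  [0, 0, 0, -3],
  [0, 0, 0, -3],
])

```text
clock: 11.05
position: [573.1, 30.1, 156.3]
ee_rot: [0.996, -0.084, 0.001, 0.001]
contact_force: [-1.6, -0.6, 3.1]
gripper_width: 12.0
```

```bash
python3 st.py
```

```text
clk 11.05 yaw -9.68 pos [573.1  30.1 156.3] F [-1.6 -0.6  3.1] M [-0.063  0.393  0.014] w 12.0 e6 0.021 j6 1.065
```

jog_arm([
  [0, 0, 0, -2],
  [0, 0, 0, -3],
  [0, 0, 0, -3],
])

```text
clock: 11.42
position: [573.1, 30.1, 156.3]
ee_rot: [0.998, -0.058, 0.001, 0.001]
contact_force: [-0.0, -1.4, 2.2]
gripper_width: 12.0
```

```bash
python3 st.py
```

```text
clk 11.43 yaw -6.67 pos [573.1  30.1 156.3] F [-0.  -1.4  2.2] M [-0.061  0.363 -0.013] w 12.0 e6 0.075 j6 1.117
```

jog_arm([
  [0, 0, 0, -2],
  [0, 0, 0, -3],
  [0, 0, 0, -3],
])

```text
clock: 11.8
position: [573.2, 30.1, 156.3]
ee_rot: [0.999, -0.032, 0.001, 0.001]
contact_force: [-1.3, -0.8, 3.7]
gripper_width: 12.1
```

```bash
python3 st.py
```

```text
clk 11.80 yaw -3.67 pos [573.2  30.1 156.3] F [-1.3 -0.8  3.7] M [-0.247  0.326 -0.239] w 12.1 e6 0.261 j6 1.169
```

jog_arm([
  [0, 0, 0, -2],
  [0, 0, 0, -3],
  [0, 0, 0, -3],
])

```text
clock: 12.18
position: [573.2, 30.2, 156.3]
ee_rot: [1.0, -0.006, 0.001, 0.001]
contact_force: [-1.2, 0.6, 3.0]
gripper_width: 12.2
```

```bash
python3 st.py
```

```text
clk 12.18 yaw -0.64 pos [573.2  30.2 156.3] F [-1.2  0.6  3. ] M [-0.054  0.359 -0.046] w 12.2 e6 0.093 j6 1.222
```

jog_arm([
  [0, 0, 0, -2],
  [0, 0, 0, -3],
  [0, 0, 0, -3],
])

```text
clock: 12.55
position: [573.1, 30.2, 156.3]
ee_rot: [1.0, 0.021, 0.001, 0.001]
contact_force: [-1.0, -0.1, 3.0]
gripper_width: 12.3
```

```bash
python3 st.py
```

```text
clk 12.55 yaw 2.38 pos [573.1  30.2 156.3] F [-1.  -0.1  3. ] M [-0.006  0.393  0.032] w 12.3 e6 0.023 j6 1.275
```

jog_arm([
  [0, 0, 0, -2],
  [0, 0, 0, -3],
  [0, 0, 0, -3],
])

```text
clock: 12.92
position: [573.1, 30.2, 156.3]
ee_rot: [0.999, 0.047, 0.001, 0.001]
contact_force: [-1.0, 0.3, 3.2]
gripper_width: 12.1
```

```bash
python3 st.py
```

```text
clk 12.93 yaw 5.40 pos [573.1  30.2 156.3] F [-1.   0.3  3.2] M [-0.002  0.393  0.032] w 12.1 e6 0.021 j6 1.328
```

jog_arm([
  [0, 0, 0, -2],
  [0, 0, 0, -3],
  [0, 0, 0, -3],
])

```text
clock: 13.3
position: [573.2, 30.2, 156.3]
ee_rot: [0.997, 0.073, 0.001, 0.001]
contact_force: [-1.1, -0.4, 2.6]
gripper_width: 12.7
```

```bash
python3 st.py
```

```text
clk 13.30 yaw 8.41 pos [573.2  30.2 156.3] F [-1.1 -0.4  2.6] M [-0.05   0.334 -0.065] w 12.7 e6 0.078 j6 1.380
```

jog_arm([
  [0, 0, 0, -2],
  [0, 0, 0, -3],
  [0, 0, 0, -3],
])

```text
clock: 13.68
position: [573.2, 30.2, 156.3]
ee_rot: [0.995, 0.099, 0.001, 0.001]
contact_force: [-0.2, -0.4, 2.4]
gripper_width: 12.4
```

```bash
python3 st.py
```

```text
clk 13.68 yaw 11.40 pos [573.2  30.2 156.3] F [-0.2 -0.4  2.4] M [-0.091  0.267 -0.231] w 12.4 e6 0.260 j6 1.433
```

jog_arm([
  [0, 0, 0, -2],
  [0, 0, 0, -3],
  [0, 0, 0, -3],
])

```text
clock: 14.05
position: [573.2, 30.3, 156.3]
ee_rot: [0.992, 0.126, 0.001, 0.001]
contact_force: [-1.2, 0.5, 3.7]
gripper_width: 12.1
```

```bash
python3 st.py
```

```text
clk 14.05 yaw 14.44 pos [573.2  30.3 156.3] F [-1.2  0.5  3.7] M [ 0.018  0.33  -0.071] w 12.1 e6 0.092 j6 1.485
```

jog_arm([
  [0, 0, 0, -2],
  [0, 0, 0, -3],
  [0, 0, 0, -3],
])

```text
clock: 14.42
position: [573.1, 30.3, 156.3]
ee_rot: [0.988, 0.152, 0.001, 0.001]
contact_force: [-1.6, -1.1, 1.8]
gripper_width: 12.2
```

```bash
python3 st.py
```

```text
clk 14.43 yaw 17.46 pos [573.1  30.3 156.3] F [-1.6 -1.1  1.8] M [ 0.06   0.401 -0.048] w 12.2 e6 0.023 j6 1.538
```

jog_arm([
  [0, 0, 0, -2],
  [0, 0, 0, -3],
  [0, 0, 0, -3],
])

```text
clock: 14.8
position: [573.1, 30.3, 156.3]
ee_rot: [0.984, 0.178, 0.001, 0.001]
contact_force: [-1.7, -0.2, 3.1]
gripper_width: 12.6
```

```bash
python3 st.py
```

```text
clk 14.80 yaw 20.48 pos [573.1  30.3 156.3] F [-1.7 -0.2  3.1] M [0.156 0.387 0.004] w 12.6 e6 0.021 j6 1.591
```

jog_arm([
  [0, 0, 0, -2],
  [0, 0, 0, -3],
  [0, 0, 0, -3],
])

```text
clock: 15.18
position: [573.2, 30.3, 156.3]
ee_rot: [0.979, 0.204, 0.001, 0.001]
contact_force: [-0.6, 0.3, 2.5]
gripper_width: 12.4
```

```bash
python3 st.py
```

```text
clk 15.18 yaw 23.48 pos [573.2  30.3 156.3] F [-0.6  0.3  2.5] M [ 0.06   0.363 -0.03 ] w 12.4 e6 0.081 j6 1.643
```

jog_arm([
  [0, 0, 0, -2],
  [0, 0, 0, -3],
  [0, 0, 0, -3],
])

```text
clock: 15.55
position: [573.2, 30.3, 156.3]
ee_rot: [0.973, 0.229, 0.001, 0.001]
contact_force: [-0.3, 0.1, 2.8]
gripper_width: 11.9
```

```bash
python3 st.py
```

```text
clk 15.55 yaw 26.48 pos [573.2  30.3 156.3] F [-0.3  0.1  2.8] M [ 0.003  0.214 -0.267] w 11.9 e6 0.259 j6 1.696
```

jog_arm([
  [0, 0, 0, -2],
  [0, 0, 0, -3],
  [0, 0, 0, -3],
])

```text
clock: 15.92
position: [573.2, 30.3, 156.3]
ee_rot: [0.967, 0.255, 0.001, 0.001]
contact_force: [-0.4, 0.4, 3.1]
gripper_width: 12.2
```

```bash
python3 st.py
```

```text
clk 15.93 yaw 29.52 pos [573.2  30.3 156.3] F [-0.4  0.4  3.1] M [ 0.181  0.366 -0.068] w 12.2 e6 0.090 j6 1.749
```

Third bump is at 26.5°. The fourth should come at 41.5° and snap by 47.5°.

jog_arm([
  [0, 0, 0, -2],
  [0, 0, 0, -3],
  [0, 0, 0, -3],
])

```text
clock: 16.3
position: [573.1, 30.3, 156.2]
ee_rot: [0.96, 0.28, 0.001, 0.001]
contact_force: [-1.6, 0.8, 3.5]
gripper_width: 12.4
```

```bash
python3 st.py
```

```text
clk 16.30 yaw 32.53 pos [573.1  30.3 156.2] F [-1.6  0.8  3.5] M [0.172 0.425 0.001] w 12.4 e6 0.023 j6 1.801
```

jog_arm([
  [0, 0, 0, -2],
  [0, 0, 0, -3],
  [0, 0, 0, -3],
])

```text
clock: 16.68
position: [573.1, 30.3, 156.2]
ee_rot: [0.952, 0.305, 0.001, 0.001]
contact_force: [-1.2, 0.9, 2.8]
gripper_width: 12.6
```

```bash
python3 st.py
```

```text
clk 16.68 yaw 35.55 pos [573.1  30.3 156.2] F [-1.2  0.9  2.8] M [ 0.253  0.423 -0.028] w 12.6 e6 0.021 j6 1.854
```

jog_arm([
  [0, 0, 0, -2],
  [0, 0, 0, -3],
  [0, 0, 0, -3],
])

```text
clock: 17.05
position: [573.1, 30.3, 156.3]
ee_rot: [0.944, 0.33, 0.001, 0.001]
contact_force: [-0.3, 0.8, 1.8]
gripper_width: 12.4
```

```bash
python3 st.py
```

```text
clk 17.05 yaw 38.56 pos [573.1  30.3 156.3] F [-0.3  0.8  1.8] M [ 0.186  0.389 -0.051] w 12.4 e6 0.085 j6 1.906
```

jog_arm([
  [0, 0, 0, -2],
  [0, 0, 0, -3],
  [0, 0, 0, -3],
])

```text
clock: 17.42
position: [573.2, 30.4, 156.3]
ee_rot: [0.935, 0.355, 0.001, 0.001]
contact_force: [0.8, 0.3, 2.8]
gripper_width: 12.0
```

```bash
python3 st.py
```

```text
clk 17.43 yaw 41.56 pos [573.2  30.4 156.3] F [0.8 0.3 2.8] M [ 0.136  0.352 -0.217] w 12.0 e6 0.256 j6 1.959
```

jog_arm([
  [0, 0, 0, -2],
  [0, 0, 0, -3],
  [0, 0, 0, -3],
])

```text
clock: 17.8
position: [573.2, 30.4, 156.3]
ee_rot: [0.925, 0.379, 0.001, 0.001]
contact_force: [-0.9, -0.0, 2.9]
gripper_width: 12.2
```

```bash
python3 st.py
```

```text
clk 17.80 yaw 44.59 pos [573.2  30.4 156.3] F [-0.9 -0.   2.9] M [ 0.188  0.453 -0.053] w 12.2 e6 0.087 j6 2.012
```

jog_arm([
  [0, 0, 0, -2],
  [0, 0, 0, -3.5],
  [0, 0, 0, -3.5],
])

```text
clock: 18.18
position: [573.1, 30.4, 156.3]
ee_rot: [0.913, 0.408, 0.001, 0.001]
contact_force: [-0.7, 0.3, 1.5]
gripper_width: 12.2
```

```bash
python3 st.py
```

```text
clk 18.18 yaw 48.12 pos [573.1  30.4 156.3] F [-0.7  0.3  1.5] M [ 0.23   0.477 -0.034] w 12.2 e6 0.038 j6 2.073
```

jog_arm([
  [0, 0, 0, 0],
  [0, 0, 0, 0],
])

```text
clock: 18.42
position: [573.1, 30.4, 156.3]
ee_rot: [0.913, 0.408, 0.001, 0.001]
contact_force: [-1.4, 0.3, 3.2]
gripper_width: 12.8
```

```bash
python3 st.py
```

```text
clk 18.43 yaw 48.12 pos [573.1  30.4 156.3] F [-1.4  0.3  3.2] M [0.262 0.437 0.072] w 12.8 e6 -0.008 j6 2.073
```

jog_arm([
  [0, 0, 0, 0],
  [0, 0, 0, 0],
  [0, 0, 0, 0],
  [0, 0, 0, 0],
], hand=0)

```text
clock: 18.92
position: [573.1, 30.4, 156.1]
ee_rot: [0.913, 0.408, 0.001, 0.001]
contact_force: [0.4, -0.8, 0.4]
gripper_width: 42.7
```

```bash
python3 st.py
```

```text
clk 18.93 yaw 48.12 pos [573.1  30.4 156.1] F [ 0.4 -0.8  0.4] M [-0.    -0.011  0.028] w 42.7 e6 -0.000 j6 2.073
```

jog_arm([
  [0, 0, -0.01, 0],
  [0, 0, -0.025, 0],
  [0, 0, -0.04, 0],
  [0, 0, -0.055, 0],
  [0, 0, -0.07, 0],
  [0, 0, -0.08, 0],
  [0, 0, -0.08, 0],
])

```text
clock: 19.8
position: [573.2, 30.6, 237.1]
ee_rot: [0.913, 0.408, 0.002, 0.001]
contact_force: [0.0, -0.3, -0.1]
gripper_width: 42.9
```

```bash
python3 st.py
```

```text
clk 19.80 yaw 48.12 pos [573.2  30.6 237.1] F [ 0.  -0.3 -0.1] M [-0.041 -0.031  0.055] w 42.9 e6 0.000 j6 2.073
```

Run:
```python
from h import *
o=[]
for n in('scene','top'):
    im=get_image(n)[:,:,::-1]; cv2.imwrite(f'pics/{n}9.png',im)
    x,y=(230,120) if n=='scene' else (170,100)
    o.append(cv2.resize(im[y:y+200,x:x+260],(400,308)))
cv2.imwrite('pics/p9.png',np.hstack(o))
```

```text
(no output)
```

View pics/p9.png

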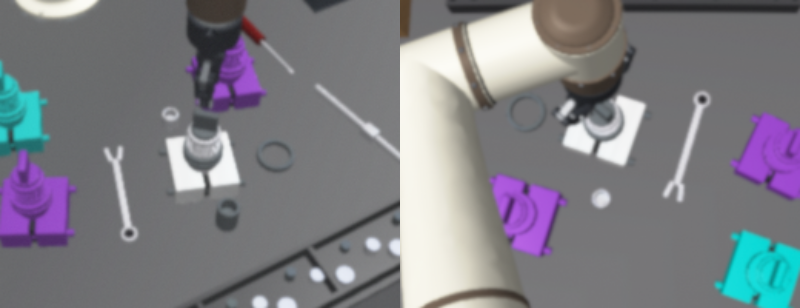

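The picture shows the knob free of the fingers, with its wing now turned, at about (205,120) in the left panel. The spanner, sockets, collar and screwdriver all appear where they were.

```bash
python3 -c "
from bench import *
print(job_done())"
```

```text
the job is handed in; nothing more can be done
None
```

I turned the knob in to its stop, backed it off four clicks, let go and handed the job in at about 20 s on the clock. `job_done()` gives no verdict, so the needle travel itself is unconfirmed.

- **Turning in:** clockwise, I felt two clicks. Then the torque climbed without a snap to about 0.54 N m by the joint 6 reading (0.52 to 0.56 by the noisier wrist reading). I held it there 0.4 s; that is inside the gentle range and well below the 0.9 N m that crushes the seat.
- **Backing off:** anticlockwise, the spring-back ended by yaw -18.7° and the slack ran free to about -7°. Four bumps followed, at yaw -3.7°, 11.4°, 26.5° and 41.6°, each about 0.26 N m and 15° apart, which matches the 0.26 rad click spacing.
- **Where it stopped:** I stopped at 48.1°, after the fourth snap and about 5° before a fifth bump would start. The joint 6 reading there was 0.038 N m just after the move, above the usual 0.02, but settled to about 0 when held.
- **After letting go:** the gripper opened and was raised 80 mm. Wrist forces are near zero. By eye, the spanner, sockets, collar and screwdriver have not moved in the final pictures. I did not measure this, and the swivel joint was not in the crops I viewed.

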